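# Zero a gauge amplifier by turning its tuning slug with a plastic tool

### The job

Take the plastic tuning tool out of its stand, feel its blade gently into the slot of the recessed slug in the gauge amplifier and turn the slug with it, clockwise, until the meter needle stands at the centre mark; the slug is delicate, so never press hard on the amplifier. Then lift the tool off and put it back upright in its stand, pushed down as it was, with the needle still at the centre mark.

Things in the scene. Friction and masses are not known exactly. Their poses are not given: they have to be found in the camera images.
- tool_center (a point): Centre of the square handle (14 x 14 mm, 60 mm long, white, grey grooves) of the plastic tuning tool, 30 g, which stands upright, blade down, in its stand. z points up along the tool; x lies along the blade's width, y across its thickness; both are square to the handle's flats. A flange 24 mm across and 4 mm thick is below the handle, its underside 34 mm below this point.
- tool_tip (a point): Tip of the same tool's blade, on its axis, 84 mm below the handle's centre; same axes. The blade is flat, 9 mm wide, 2.6 mm thick, 8 mm long, at the end of a round shank 9 mm across that runs up to the flange.
- stand_hole (a point): Tool stand: fixed grey block 54 x 54 mm on a 74 x 74 mm foot. This point: centre of the hole's mouth on its top, 58 mm above the bench; z up. The round upright hole is 12 mm across, 52 mm deep, slightly chamfered. The tool, fully home, rests with its flange on the block's top: its handle's centre is then 34 mm above this point, its tip 50 mm below.
- amp: Gauge amplifier, a fixed grey case 122 mm (x) by 162 mm (y), panel 58 mm above the bench. Origin: centre of its underside; x points away from the robot at yaw 0, z up. A meter frame 88 x 96 mm stands 11 mm above the panel; a small toggle 15 mm high stands 60 mm beyond the access hole in +x. It is delicate: more than 25 N in all of push on it or its slug does damage.
- trim_hole (a point): Centre of the amplifier's round access hole, 19 mm across, at panel level; axes as the case; the meter frame begins 24 mm away in +y. In it, centred, is a round brass slug 18 mm across, flat top 3 to 15 mm below the panel (not told). A slot 5.6 mm wide, 4 mm deep runs right across it through its centre, at any angle (not told: look, or feel the blade drop in).
- amp_needle (a joint): Meter needle, rad: 0 at the long centre mark, negative left of it (seen by the robot); marks 0.1 rad apart. Starts at -0.65 to -0.35. The slug turned clockwise (from above) by 1 rad moves it +0.5 rad, anticlockwise back. The slug has about 0.03 N m friction, stays where left, keeps its height as it turns; a spring washer lets it yield 1 mm per 3 N, solid after 2 mm.

How it is judged:
By the outcome, as a careful person would: the job done as asked, in the order asked, and still so for the second after the job is handed in, with the robot touching nothing.
It also fails if it takes over 72 s, if anything falls off the work surface, if the arm or the gripper's body presses on something with over 40 N, if the wrist force passes 120 N, or if a joint passes its speed limit or range.

### The arm

A 6-joint arm with a two-finger parallel gripper is mounted at the origin on a cart in front of the work surface, level with it; the furniture and walls round the work are solid. World frame = base frame: x ahead of the robot, y to its left, z up, the work surface at z = 0. Lengths are in mm, angles in rad, forces in N, time in s.
With the tool pointing down it reaches from about 275 to 750 mm from the base axis. Payload 10.2 kg.
Tool frame: the origin (TCP) lies midway between the tips of the shut fingers; the grasp point (between the pads) lies 19 mm behind it (ctrl.grip_point_offset is the distance from the TCP to the grasp point, in mm); z points along the fingers, y is the line along which they close (so a half turn about z gives the same grasp; the last joint's range is limited). The gripper opens to 88 mm and grips with 3 to 60 N. Pads are 18 mm wide; open, the fingers measure 123 mm over their backs; the gripper's body (75 mm by 187 mm) begins 45 mm behind the grasp point.
Start: joints at [-1.495, 0.313, 1.498, -0, 1.331, -0.223], TCP at [154.533, -501.748, 238.72] pointing down, gripper open.
Joint ranges: [-2.94, 2.94], [-0.97, 2.17], [0.19, 2.56], [-1.23, 4.37], [0.02, 3.11], [-2.88, 2.88]. Speed limits (rad/s): [2.39, 2.39, 3.01, 3.14, 3.14, 3.14].

### API

Orientations are given as a rotation vector (axis times angle).
In Python, from cell import ctrl, vision, workorder, nets gives the robot as it stands.
- The arm moves only by the tool play_rows, never from a script. Its argument "moves" is a list that holds one entry, the list of rows, each a list of 7 numbers: the shift along the tool's x, y, z in units of 10 cm (1.0 is 10 cm), then the turn, a rotation vector about the tool's x, y, z in units of 45 degrees (1.0 is 45 degrees), then the gripper command: -1 is shut, 1 is fully open, values between are in proportion. A call has 1 to 20 rows; each row shifts and turns the commanded pose from where the row before left it, along the tool's axes as they then stand; what a row does not reach is not made up. A row lasts 1/8 s, in which the tool goes at most 62.5 mm and 10.7 degrees, less where a joint would pass 70% of its speed; a pose out of reach is approached as far as the arm can. A call with a number of a shift or a turn outside -1 to 1 is refused whole. A call with a gripper value outside its range is refused whole. The fingers move at their own pace and stop on an object; "force" is the grip in N (left out, the last holds). Time passes only in rows, so rows that do not move let the fingers close. It gives the time, the measured TCP pose, the force, the opening and the grip force at its end, in the units of the state.
- ctrl.get_obs(): the state, without advancing time (a new reading comes with each control period).
- vision.capture(name): name is "scene" or "side" or "wrist"; returns a dict with "pixels" (384x512x3 uint8, red, green, blue), "depth" (384x512 float32, mm along the optical axis (not along the pixel's ray), 0 where there is no reading), "intrinsics" (3x3 intrinsics, pixels), "cam_to_world" (4x4, takes a point from camera to world coordinates); the wrist camera has in their place "tool_from_camera" (4x4, takes a point from camera to tool coordinates, whose origin is the TCP and whose axes are the flange's). Camera axes: x right, y down, z forward; pixel columns grow to the right and rows downward; lengths in mm; the calibration is good to about 2 mm. A picture is of the moment at which its call begins: read the wrist's pose just before it.
- workorder.hand_in(): hands the job in; it is judged then, once.
Trained networks look in a picture, given as the dict that the camera call returned (one of the last four; its "shot" number tells which), for a name from the list of things; names that differ only in an ending like _2 or _b are one class to them, and where a whole thing is asked for, a point or a joint stands for the part that bears it (a point fixed in the world has none). Each returns a list of dicts, best first, with "confidence" (0 to 1); they miss things now and then, are a little off and sometimes report something else, mostly with a low value. They report only what shows in the picture. A call takes as long as a camera call.
- nets.silhouettes(query, picture): "pixels" (384x512 bool, what is visible of it).
- nets.spot_point(query, picture): "xyz" ([x, y, z] in mm, in the coordinates of the camera as it stood for that picture, good to about 4 mm: a listed point, or the origin of a listed thing).
The state is a dict: "time_s": time; "joint_positions": joint angles; "joint_vel": joint speeds; "effort": joint torques, N m; "eef_pos": TCP position; "tool_rot": TCP orientation; "force": force on the tool from outside, world axes, zero at the start; "ft_torque": the same for the moment, N m; "gripper_width": finger opening in mm; "grasp_force": force on a finger pad.
Only numpy, scipy, OpenCV 4.12 (cv2) and the standard library are available. Lean on these libraries where they do the work, as an engineer would, in place of code of your own. Each camera call takes 0.05 s, during which the arm holds its last target. There are 200 camera calls.

## Working session

There is one attempt and no reset: what is moved stays moved. The work goes in short steps, Python scripts to look and compute and a tool call to move; the robot and the scene stay as the last step left them, time stands still between calls to the robot, and variables do not carry over. Pictures are saved under pics/ and viewed, at most 10 in all, crops included, and the job is handed in when it is done.

Besides the shell and the picture viewer there is one more tool, called as name([rows], argument=value, ...), one row to a line, values as JSON. play_rows: Moves the arm, as the interface text tells. Shifts and turns lie within -1 to 1; 1 stands for 10 cm of shift or 45 degrees of turn. Its arguments: {"type":"object","properties":{"moves":{"type":"array"},"force":{"type":"number"}},"required":["moves"]}

```bash
ls; mkdir -p pics
cat > h.py <<'E'
import numpy as np, cv2
from scipy.spatial.transform import Rotation as R
from cell import ctrl, vision, workorder, nets
def toolT():
    o=ctrl.get_obs(); T=np.eye(4); T[:3,:3]=R.from_rotvec(o["tool_rot"]).as_matrix(); T[:3,3]=o["eef_pos"]; return T
def cap(name):
    T=toolT(); p=vision.capture(name)
    p["W"]=T@np.array(p["tool_from_camera"]) if name=="wrist" else np.array(p["cam_to_world"]); return p
def world(p,xyz): return (p["W"]@np.r_[xyz,1])[:3]
def cloud(p):
    K=p["intrinsics"]; d=p["depth"]; v,u=np.mgrid[:384,:512]
    P=np.stack([(u-K[0,2])/K[0,0]*d,(v-K[1,2])/K[1,1]*d,d],-1)
    return P@p["W"][:3,:3].T+p["W"][:3,3]
def save(p,f,crop=None,s=1):
    im=cv2.cvtColor(p["pixels"],cv2.COLOR_RGB2BGR)
    if crop: a,b,c,d=crop; im=im[b:d,a:c]
    cv2.imwrite("pics/"+f,cv2.resize(im,None,fx=s,fy=s,interpolation=cv2.INTER_CUBIC))
E
python3 - <<'E'
from h import *
print(ctrl.get_obs())
for c in ["scene","side"]:
    p=cap(c); save(p,c+"0.png")
    for q in ["tool_center","stand_hole","amp","trim_hole","tool_tip"]:
        for r in nets.spot_point(q,p)[:2]: print(c,q,round(r["confidence"],2),world(p,r["xyz"]).round(1))
a=cv2.imread("pics/scene0.png");b=cv2.imread("pics/side0.png")
cv2.imwrite("pics/both.png",cv2.resize(np.vstack([a,b]),None,fx=.78,fy=.78))
E
```

```text
pics
{'time_s': 0.0, 'joint_positions': array([-1.49537969e+00,  3.13443343e-01,  1.49842013e+00,  2.93276771e-06,
        1.33097067e+00, -2.23414876e-01]), 'joint_vel': array([ 0.00180806,  0.0010472 ,  0.00064503,  0.00037244, -0.00151606,
       -0.0002855 ]), 'effort': array([ 4.24771388e-04, -4.02205932e+01, -2.52272594e+01,  6.94058882e-02,
        3.52235860e-02, -9.93353137e-05]), 'eef_pos': array([ 154.52544492, -501.49868038,  238.17084765]), 'tool_rot': array([-3.10536578e+00, -4.67473460e-01, -1.48579538e-04]), 'force': array([ 0.19188507, -0.53375718, -0.2332865 ]), 'ft_torque': array([-0.03378191, -0.0164644 , -0.02433579]), 'grasp_force': 0.0, 'gripper_width': 88.24537591545923}
scene tool_center 0.61 [537.7 192.3  89.2]
scene stand_hole 0.89 [530.1 193.3  52.1]
scene stand_hole 0.71 [537.2 195.   87.5]
scene amp 0.95 [ 512.6 -248.9    0.6]
scene trim_hole 0.63 [ 502.3 -298.    55.1]
side tool_center 0.82 [534.7 193.   91. ]
side stand_hole 0.81 [533.5 195.5  59.1]
side amp 0.94 [ 513.3 -249.3    0.7]
side trim_hole 0.57 [ 501.8 -297.5   57.9]
```

View pics/both.png

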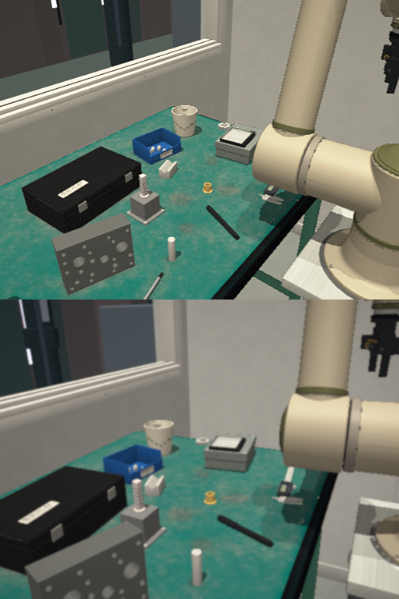

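The top half is the scene view and the bottom half the side view. The amp sits at about (235,145) in the top view, the stand with the white tool at (146,200), and a black case behind the stand.

```bash
cat >> h.py <<'E'
def plan(xyz,yaw,n=None,tilt=None):
    """rows units: total shift in current tool axes, and turn about z to bring tool x to world yaw"""
    T=toolT(); d=T[:3,:3].T@(np.array(xyz)-T[:3,3])/100
    c,s=np.cos(yaw),np.sin(yaw); G=np.array([[c,s,0],[s,-c,0],[0,0,-1.]])
    rv=R.from_matrix(T[:3,:3].T@G).as_rotvec()/(np.pi/4)
    return d.round(4),rv.round(4)
def cyaw():
    T=toolT(); return np.arctan2(T[1,0],T[0,0])
E
python3 - <<'E'
from h import *
p=cap("wrist"); print(np.array(p["tool_from_camera"]).round(3),p["intrinsics"])
print("yaw",cyaw())
for c in ["scene","side"]:
    p=cap(c); P=cloud(p)
    for q,zl,zh in [("amp",50,75),("stand_hole",50,66),("stand_hole",3,20),("tool_center",66,130)]:
        for r in nets.silhouettes(q,p)[:1]:
            m=r["pixels"]&(p["depth"]>0); X=P[m]; X=X[(X[:,2]>zl)&(X[:,2]<zh)]
            print(c,q,r["confidence"],len(X),cv2.minAreaRect(X[:,:2].astype(np.float32)) if len(X)>5 else X)
E
```

```text
[[  -0.      -0.96    -0.281   71.258]
 [   1.      -0.      -0.       0.613]
 [  -0.      -0.281    0.96  -144.844]
 [   0.       0.       0.       1.   ]] [[280.75449234   0.         254.38105448]
 [  0.         280.75449234 191.5497798 ]
 [  0.           0.           1.        ]]
yaw 0.29883771027810735
scene amp 0.94 1410 ((515.6318969726562, -245.6807098388672), (123.43517303466797, 169.85861206054688), 10.729269981384277)
scene stand_hole 0.91 409 ((533.7742309570312, 192.77719116210938), (56.92817687988281, 56.86558532714844), 87.75627899169922)
scene stand_hole 0.91 460 ((533.2487182617188, 194.3223876953125), (75.18553924560547, 76.00411987304688), 88.73529815673828)
scene tool_center 0.83 216 ((532.138671875, 194.50592041015625), (16.302162170410156, 16.707901000976562), 58.64018249511719)
side amp 0.93 1508 ((513.9420776367188, -247.38739013671875), (123.01045227050781, 169.3512420654297), 8.651772499084473)
side stand_hole 0.81 726 ((534.0348510742188, 193.52777099609375), (57.7266731262207, 56.678890228271484), 89.42527770996094)
side stand_hole 0.81 402 ((548.5557250976562, 153.34405517578125), (56.68608856201172, 174.7509002685547), 49.77625274658203)
side tool_center 0.55 435 ((533.6685180664062, 193.55918884277344), (15.569634437561035, 15.638431549072266), 81.16285705566406)
```

Run:
```python
from h import *
print(plan([494,-299,130],0.165))
```

```text
(array([ 3.841 , -0.9381,  1.0872]), array([-0.    , -0.    ,  0.1704]))
```

play_rows([
  [[0.384, -0.094, 0.109, 0, 0, 0, 1], [0.384, -0.094, 0.109, 0, 0, 0, 1], [0.384, -0.094, 0.109, 0, 0, 0, 1], [0.384, -0.094, 0.109, 0, 0, 0, 1], [0.384, -0.094, 0.109, 0, 0, 0, 1], [0.384, -0.094, 0.109, 0, 0, 0, 1], [0.384, -0.094, 0.109, 0, 0, 0, 1], [0.384, -0.094, 0.109, 0, 0, 0, 1], [0.384, -0.094, 0.109, 0, 0, 0, 1], [0.384, -0.094, 0.109, 0, 0, 0.17, 1], [0, 0, 0, 0, 0, 0, 1], [0, 0, 0, 0, 0, 0, 1]],
])

```text
time_s: 2.65
eef_pos: [493.5, -299.2, 129.8]
tool_rot: [3.131, 0.261, -0.0]
force: [0.8, -0.5, -0.1]
gripper_width: 88.0
grasp_force: 0.0
```

Run:
```python
from h import *
p=cap("wrist"); save(p,"w1.png",s=1.5)
for q in ["trim_hole","amp","amp_needle"]:
    for r in nets.spot_point(q,p)[:2]: print(q,r["confidence"],np.round(r["xyz"],1),world(p,r["xyz"]).round(1))
X=cloud(p); np.savez("w1.npz",X=X,px=p["pixels"])
r=nets.silhouettes("amp",p)[0]; m=r["pixels"]&(p["depth"]>0); Y=X[m]
Y=Y[(Y[:,2]>50)&(Y[:,2]<75)]; print(cv2.minAreaRect(Y[:,:2].astype(np.float32)), cyaw())
```

```text
trim_hole 0.97 [  0.8   1.5 230.1] [ 499.  -299.8   54.2]
amp 0.78 [-44.8 -33.1 279.6] [ 510.5 -251.7   -3. ]Traceback (most recent call last):
  File "<stdin>", line 4, in <module>
ValueError: it knows: amp, stand_hole, tool_center, tool_tip, trim_hole
```

View pics/w1.png

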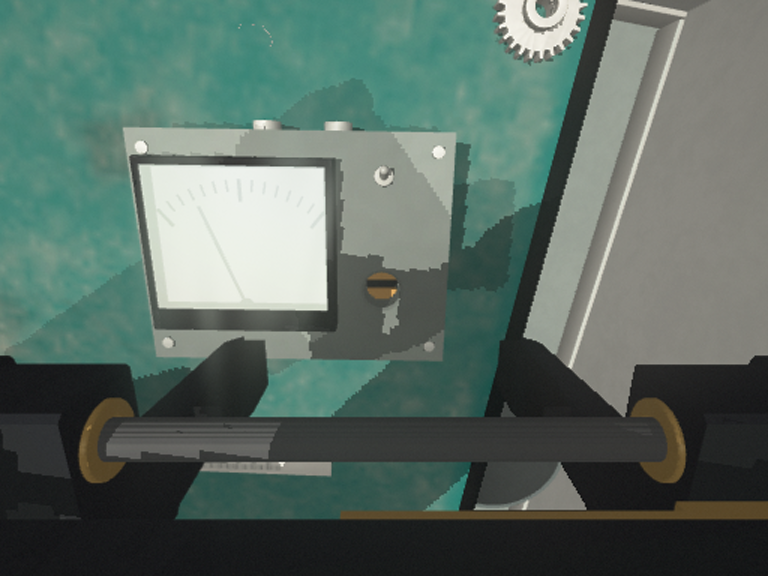

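The wrist view shows the amp, with the slug at about (381,288) and its dark slot nearly horizontal. The needle runs from (245,300) to (203,208), left of the centre mark at (239,190).

Run:
```python
from h import *
d=np.load("w1.npz"); X=d["X"]; im=d["px"]
cv2.imwrite("pics/c1.png",cv2.resize(cv2.cvtColor(im[170:215,230:280],cv2.COLOR_RGB2BGR),None,fx=12,fy=12,interpolation=cv2.INTER_CUBIC))
print(X[184:202,246:264:2,2].round(0))
hsv=cv2.cvtColor(im,cv2.COLOR_RGB2HSV)
print(im[184:202,254].tolist())
# panel z
print("panel",np.median(X[150:170,240:280,2]), cyaw())
```

```text
Traceback (most recent call last):
FileNotFoundError: [Errno 2] No such file or directory: 'w1.npz'
```

Run:
```python
from h import *
p=cap("wrist"); X=cloud(p); im=p["pixels"]; np.savez("w1.npz",X=X,px=im,W=p["W"],K=p["intrinsics"])
cv2.imwrite("pics/c1.png",cv2.resize(cv2.cvtColor(im[170:215,230:280],cv2.COLOR_RGB2BGR),None,fx=12,fy=12,interpolation=cv2.INTER_CUBIC))
print(X[182:204:1,246:264:2,2].round(0))
print("panel",np.median(X[150:170,240:280,2]), cyaw())
m=nets.silhouettes("amp",p)[0]["pixels"]&(p["depth"]>0); Y=X[m]
Y=Y[(Y[:,2]>50)&(Y[:,2]<75)]; print(cv2.minAreaRect(Y[:,:2].astype(np.float32)))
print([ (r["confidence"],world(p,r["xyz"]).round(1)) for r in nets.spot_point("trim_hole",p)])
```

```text
[[ 56.  55.  45.  44.  44.  44.  44.  56.  57.]
 [ 55.  44.  44.  43.  45. 275.  43.  43.  56.]
 [ 44.  43.  43.  44.  43.  44.  44.  44.  45.]
 [ 45.  44.  43.  44.  43.  44.  43.  44.  44.]
 [ 41.  41.  40.  40.  41.  40.  40.  40.  40.]
 [ 40.  41.  39.  39.  39.  40.  41.  40.  41.]
 [ 40.  40.  40.  40.  40.  39.  41.  37.  39.]
 [ 39.  39.  40.  39.  41.  41.  40.  40.  40.]
 [ 41. 275.  40.  39.  40.  40.  40.  40.  40.]
 [ 41.  42.  40.  44.  41.  41.  41.  41.  42.]
 [ 43.  44.  44.  45.  44.  45.  43.  43.  43.]
 [ 44.  43.  45.  44.  44.  45.  45.  44.  44.]
 [ 44.  45.  43.  44.  44.  43.  44.  45.  44.]
 [ 44.  44.  45.  44.  44.  44.  44.  43.  44.]
 [ 41.  44.  44.  44.  45.  44.  45.  44.  42.]
 [ 44.  40.  44.  45.  44.  43.  45.  41.  44.]
 [ 47.  42.  45.  45.  44.  44.  44.  44.  48.]
 [ 49.  46.  43.  42.  41.  42.  44.  47.  50.]
 [ 51.  48.  47.  45.  45.  45.  47.  49.  52.]
 [ 56.  51.  49.  49.  47.  48.  50.  51.  55.]
 [ 56.  53.  49.  50.  51.  50.  52.  54.  57.]
 [ 56.  55.  54.  53.  53.  53.  53.  56.  57.]]
panel 56.926016816992714 0.16454502028899232
((512.2752075195312, -249.93356323242188), (122.30183410644531, 163.17466735839844), 8.647292137145996)
[(0.96, array([ 502.3, -299.3,   59.4]))]
```

View pics/c1.png

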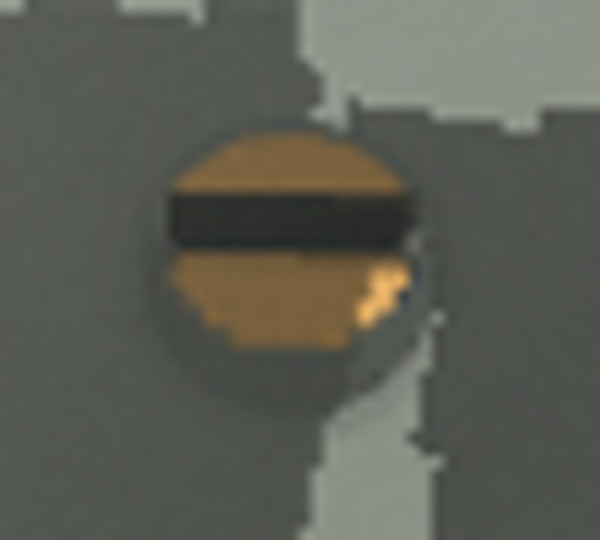

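The crop shows the brass slug with its slot running along the image horizontal; the slot centre is at about crop (290,221), which is pixel (254.2,188.4). Next I rectify the meter to read the needle and locate the hole and slot.

```bash
cat >> h.py <<'E'
def ray(W,K,u,v,z):
    d=W[:3,:3]@np.array([(u-K[0,2])/K[0,0],(v-K[1,2])/K[1,1],1]); return W[:3,3]+d*(z-W[2,3])/d[2]
def rectify(im,W,K,c,yaw,z,half=(50,45),s=6):
    """top view, up=+x amp, left=+y amp, centred on c"""
    ex=np.array([np.cos(yaw),np.sin(yaw),0]); ey=np.array([-ex[1],ex[0],0])
    src=[];dst=[]
    for a,b in [(1,1),(1,-1),(-1,1),(-1,-1)]:
        Pw=np.r_[c[:2],z]+a*half[1]*ex+b*half[0]*ey; q=W[:3,:3].T@(Pw-W[:3,3]); q=K@q/q[2]
        src.append(q[:2]); dst.append([(half[0]-b*half[0])*s,(half[1]-a*half[1])*s])
    H=cv2.getPerspectiveTransform(np.float32(src),np.float32(dst))
    return cv2.warpPerspective(im,H,(int(2*half[0]*s),int(2*half[1]*s)),flags=cv2.INTER_CUBIC)
E
python3 - <<'E'
from h import *
d=np.load("w1.npz"); X,im,W,K=d["X"],d["px"],d["W"],d["K"]
print("face z",np.median(X[150:180,120:200,2]))
print("hole",ray(W,K,253.9,192.6,57),"slot top",ray(W,K,254.2,188.4,43.5))
g=im.max(2).astype(int); roi=g[180:206,242:268]
dark=(g<60); dark[:182]=0; dark[196:]=0; dark[:,:244]=0; dark[:,266:]=0
v,u=np.nonzero(dark); print(len(u),u.min(),u.max(),v.min(),v.max())
Q=np.array([ray(W,K,a,b,42) for a,b in zip(u,v)])[:,:2]
print(cv2.minAreaRect(Q.astype(np.float32)),Q.mean(0)); e=np.linalg.eigh(np.cov(Q.T))[1][:,1]; print("slotdir",np.arctan2(e[1],e[0]))
print(ctrl.get_obs()["joint_positions"].round(3))
yaw=.158; c=np.array([512.8,-249.5])+R.from_euler("z",yaw).as_matrix()[:2,:2]@np.array([0,24])
r=rectify(im,W,K,c,yaw,np.median(X[150:180,120:200,2])); cv2.imwrite("pics/m1.png",r[:,:,::-1])
E
```

```text
face z 67.84145639626976
hole [ 500.00643099 -298.90346965   57.        ] slot top [ 499.80237677 -299.18405065   43.5       ]
94 244 264 186 190
((499.7086181640625, -299.0206298828125), (3.5767178535461426, 17.238481521606445), 9.407384872436523) [ 499.55172826 -298.41066944]
slotdir 1.7108921223713205
[-0.748  0.528  1.477 -0.     1.136  0.658]
```

View pics/m1.png

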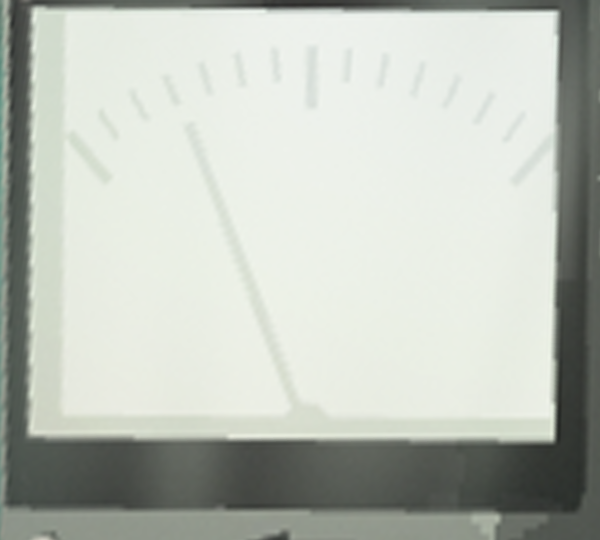

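The rectified meter shows the needle tip at (190,123) near the -0.4 mark, with the centre mark at (312,78); the angle is about -0.37, so the slug needs about 0.75 rad clockwise. Next I look at the stand from above.

Run:
```python
from h import *
print(plan([528,193.5,195],0.0))
```

```text
(array([ 1.1485, -4.8051, -0.6513]), array([ 0.0004, -0.0003,  0.2097]))
```

play_rows([
  [[0.1, -0.1, -0.32, 0, 0, 0, 1], [0.1, -0.4, -0.33, 0, 0, 0, 1], [0.105, -0.48, 0, 0, 0, 0, 1], [0.105, -0.48, 0, 0, 0, 0, 1], [0.105, -0.48, 0, 0, 0, 0, 1], [0.105, -0.48, 0, 0, 0, 0, 1], [0.105, -0.48, 0, 0, 0, 0, 1], [0.105, -0.48, 0, 0, 0, 0, 1], [0.105, -0.48, 0, 0, 0, 0, 1], [0.105, -0.48, 0, 0, 0, 0, 1], [0.105, -0.465, 0, 0, 0, 0.21, 1], [0, 0, 0, 0, 0, 0, 1], [0, 0, 0, 0, 0, 0, 1]],
])

```text
time_s: 4.58
eef_pos: [527.7, 193.3, 194.7]
tool_rot: [3.141, 0.003, -0.0]
force: [0.4, -0.5, 0.5]
gripper_width: 88.4
grasp_force: 0.0
```

Run:
```python
from h import *
p=cap("wrist"); X=cloud(p); im=p["pixels"]; np.savez("w2.npz",X=X,px=im,W=p["W"],K=p["intrinsics"])
for q in ["tool_center","stand_hole"]: print(q,[ (r["confidence"],world(p,r["xyz"]).round(1)) for r in nets.spot_point(q,p)[:2]])
Y=X.reshape(-1,3); s=(abs(Y[:,0]-534)<60)&(abs(Y[:,1]-193)<60)
for lo,hi in [(117,127),(70,115),(53,60)]:
    Z=Y[s&(Y[:,2]>lo)&(Y[:,2]<hi)]; print(lo,len(Z),np.median(Z[:,2]),cv2.minAreaRect(Z[:,:2].astype(np.float32)),Z.mean(0))
save(p,"w2.png",(130,60,390,270),3)
print("case top",np.percentile(Y[(Y[:,1]>260)&(abs(Y[:,0]-534)<150),2],[50,90,99]),toolT()[:3,3],cyaw())
```

```text
tool_center [(0.64, array([529.8, 188.3,  89.9]))]
stand_hole [(0.77, array([532.8, 193.4,  53.5]))]
117 275 120.45638856887197 ((533.0552368164062, 190.38880920410156), (13.82625961303711, 14.022597312927246), 75.71985626220703) [533.63371778 190.39133639 120.34852861]
70 214 95.85714943706378 ((533.3991088867188, 190.2408905029297), (14.58228588104248, 13.76630973815918), 76.812744140625) [538.75640172 190.18393196  94.87929691]
53 2024 56.87542169922344 ((532.7293090820312, 190.00917053222656), (53.197975158691406, 54.50148010253906), 88.6938705444336) [536.53000409 190.20916203  56.88767183]
case top [  0.88200625  79.59204272 112.873161  ] [527.90270195 192.81944475 194.85024779] -0.0004693011856769174
```

View pics/w2.png

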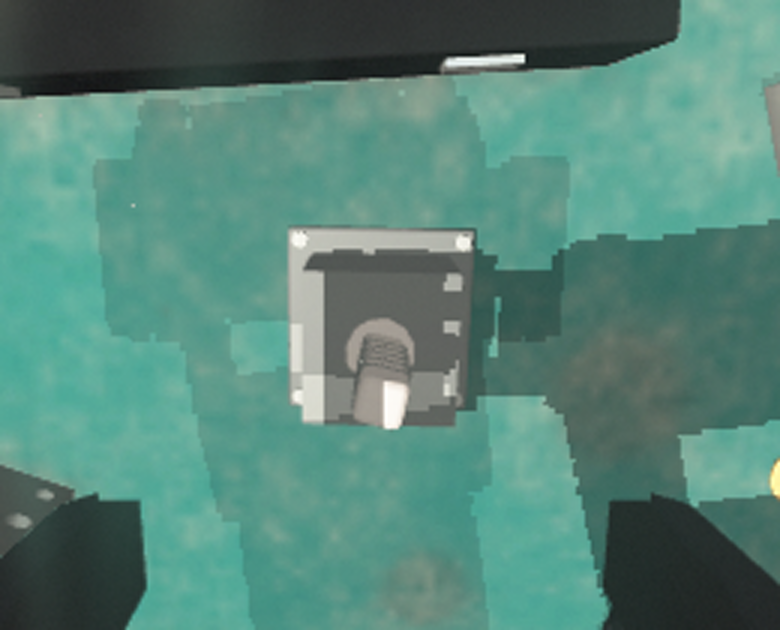

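The view shows the stand with the handle's top face at about (382,400), its flats slightly skewed to the block; the handle is at world (533.2,190.4) and its flats are at about -0.236 rad.

Run:
```python
from h import *
print(plan([533.2,190.4,75],-.236))
```

```text
(array([0.0529, 0.0241, 1.1985]), array([ 1.000e-04, -1.000e-04,  2.999e-01]))
```

play_rows([
  [[0.053, 0.024, 0, 0, 0, 0.15, 1], [0, 0, 0, 0, 0, 0.15, 1], [0, 0, 0.2, 0, 0, 0, 1], [0, 0, 0.25, 0, 0, 0, 1], [0, 0, 0.25, 0, 0, 0, 1], [0, 0, 0.25, 0, 0, 0, 1], [0, 0, 0.2, 0, 0, 0, 1], [0, 0, 0.05, 0, 0, 0, 1], [0, 0, 0, 0, 0, 0, 0], [0, 0, 0, 0, 0, 0, -0.5], [0, 0, 0, 0, 0, 0, -1], [0, 0, 0, 0, 0, 0, -1], [0, 0, 0, 0, 0, 0, -1], [0, 0, 0, 0, 0, 0, -1], [0, 0, 0, 0, 0, 0, -1], [0, 0, 0, 0, 0, 0, -1]],
], force=25)

```text
time_s: 6.72
eef_pos: [533.0, 191.5, 74.7]
tool_rot: [3.12, -0.369, -0.0]
force: [0.2, 0.0, 0.0]
gripper_width: 13.7
grasp_force: 25.0
```

play_rows([
  [[0, 0, -0.1, 0, 0, 0, -1], [0, 0, -0.2, 0, 0, 0, -1], [0, 0, -0.2, 0, 0, 0, -1], [0, 0, -0.2, 0, 0, 0, -1], [0, 0, -0.2, 0, 0, 0, -1], [0, 0, -0.1, 0, 0, 0, -1], [0, 0, 0, 0, 0, 0, -1]],
], force=40)

```text
time_s: 7.6
eef_pos: [533.2, 191.6, 175.3]
tool_rot: [-3.12, 0.369, -0.002]
force: [0.9, 0.8, 0.1]
gripper_width: 13.6
grasp_force: 40.0
```

Run:
```python
from h import *
p=cap("wrist"); np.savez("w3.npz",px=p["pixels"],D=p["depth"],T=p["tool_from_camera"],W=p["W"],K=p["intrinsics"])
T=np.array(p["tool_from_camera"]);K=p["intrinsics"]
for z in (15,65): 
    q=np.linalg.inv(T)@[0,0,z,1]; q=K@q[:3]/q[2]; print(z,q)
for q in ["tool_center","tool_tip"]: print(q,[ (r["confidence"],(T@np.r_[r["xyz"],1])[:3].round(1)) for r in nets.spot_point(q,p)[:2]])
p2=cap("side"); print(nets.spot_point("tool_tip",p2)[:1])
save(p,"w3.png",(210,160,310,310),4)
print(ctrl.get_obs()["gripper_width"],toolT()[:3,3])
```

```text
15 [252.73746724 230.32490109   1.        ]
65 [253.07159279 204.14644435   1.        ]
tool_center [(0.65, array([ -2.5,   2.5, -15.1]))]
tool_tip [(0.72, array([-1.6,  1.6, 67.8]))]
[{'xyz': [-118.6, 67.3, 698.0], 'confidence': 0.64}]
13.907048561752699 [532.78067032 191.46070551 174.03990988]
```

View pics/w3.png

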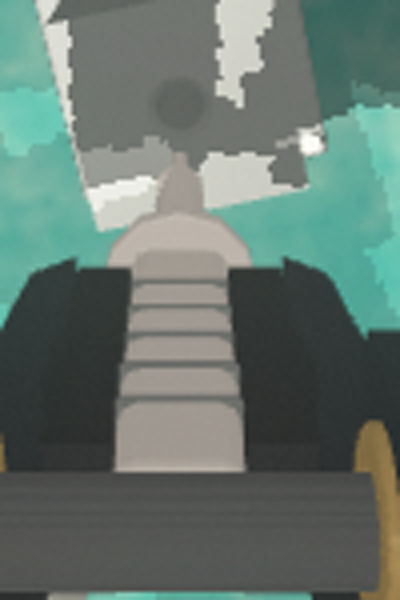

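The tip of the blade shows at crop (180,152) as a narrow edge, so the blade's width lies along the gripper's x. I go to the amp with a gripper yaw of 1.71, which puts the camera over the meter.

Run:
```python
from h import *
print(plan([499.5,-297.6,155],1.711), cyaw())
```

```text
(array([0.8168, 4.8333, 0.1916]), array([-1.1000e-03,  1.5000e-03, -2.4781e+00])) -0.2353181219270675
```

play_rows([
  [[0.04, 0.23, 0, 0, 0, 0, -1], [0.08, 0.48, 0, 0, 0, 0, -1], [0.08, 0.48, 0, 0, 0, 0, -1], [0.08, 0.48, 0, 0, 0, 0, -1], [0.08, 0.48, 0, 0, 0, 0, -1], [0.08, 0.48, 0, 0, 0, 0, -1], [0.08, 0.48, 0, 0, 0, 0, -1], [0.08, 0.48, 0, 0, 0, 0, -1], [0.08, 0.48, 0, 0, 0, 0, -1], [0.08, 0.48, 0, 0, 0, 0, -1], [0.057, 0.283, 0, 0, 0, 0, -1]],
])

```text
time_s: 9.22
eef_pos: [499.2, -299.6, 174.1]
tool_rot: [-3.119, 0.371, 0.001]
force: [0.7, 0.5, -0.3]
gripper_width: 13.7
grasp_force: 40.0
```

play_rows([
  [[0, 0, 0.05, 0, 0, -0.2, -1], [0, 0, 0.05, 0, 0, -0.2, -1], [0, 0, 0.05, 0, 0, -0.2, -1], [0, 0, 0.04, 0, 0, -0.2, -1], [0, 0, 0, 0, 0, -0.2, -1], [0, 0, 0, 0, 0, -0.2, -1], [0, 0, 0, 0, 0, -0.2, -1], [0, 0, 0, 0, 0, -0.2, -1], [0, 0, 0, 0, 0, -0.2, -1], [0, 0, 0, 0, 0, -0.2, -1], [0, 0, 0, 0, 0, -0.2, -1], [0, 0, 0, 0, 0, -0.2, -1], [0, 0, 0, 0, 0, -0.078, -1], [0, 0, 0, 0, 0, 0, -1], [0, 0, 0, 0, 0, 0, -1]],
])

```text
time_s: 11.1
eef_pos: [499.8, -297.5, 155.5]
tool_rot: [-2.062, -2.37, -0.0]
force: [0.4, -0.2, -0.4]
gripper_width: 13.6
grasp_force: 40.0
```

Run:
```python
from h import *
p=cap("wrist"); np.savez("w4.npz",px=p["pixels"],D=p["depth"],T=p["tool_from_camera"],W=p["W"],K=p["intrinsics"])
X=cloud(p)
for q in ["tool_tip","trim_hole"]: print(q,[ (round(r["confidence"],2),world(p,r["xyz"]).round(1)) for r in nets.spot_point(q,p)[:2]])
save(p,"w4.png",(205,130,305,280),4)
print(toolT()[:3,3],cyaw(),ctrl.get_obs()["joint_positions"].round(2))
W,K=p["W"],p["intrinsics"]
for z in (57,44):
    q=W[:3,:3].T@(np.array([499.5,-297.6,z])-W[:3,3]); print(z,(K@q/q[2])[:2])
```

```text
tool_tip [(0.94, array([ 494.9, -301.8,   89.4]))]
trim_hole [(0.76, array([ 499.1, -302.5,   56.4]))]
[ 499.80936027 -297.50072364  155.66374207] 1.7103687318763254 [-0.74  0.51  1.43 -0.    1.2  -0.88]
57 [255.13717464 192.06754769]
44 [255.11305307 188.20416599]
```

View pics/w4.png

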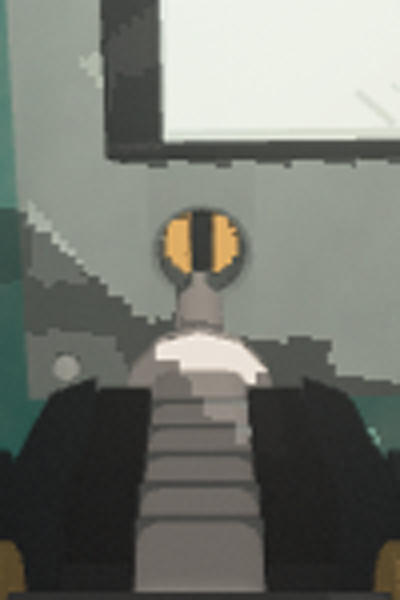

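The view shows the blade lined up with the slot: the slot centre is at crop x 201 and the shank at 200. I descend, then feel for the slot in small steps.

play_rows([
  [[0, 0, 0.1, 0, 0, 0, -1], [0, 0, 0.12, 0, 0, 0, -1], [0, 0, 0.1, 0, 0, 0, -1], [0, 0, 0.05, 0, 0, 0, -1], [0, 0, 0.02, 0, 0, 0, -1], [0, 0, 0, 0, 0, 0, -1], [0, 0, 0, 0, 0, 0, -1]],
])

```text
time_s: 12.12
eef_pos: [499.9, -297.6, 117.0]
tool_rot: [2.06, 2.371, 0.0]
force: [0.0, 0.5, -0.5]
gripper_width: 13.9
grasp_force: 40.0
```

play_rows([
  [[0, 0, 0.01, 0, 0, 0, -1], [0, 0, 0.01, 0, 0, 0, -1], [0, 0, 0.01, 0, 0, 0, -1], [0, 0, 0, 0, 0, 0, -1]],
])

```text
time_s: 12.62
eef_pos: [499.8, -297.5, 113.6]
tool_rot: [-2.06, -2.371, 0.0]
force: [0.3, -0.5, 0.4]
gripper_width: 13.5
grasp_force: 40.0
```

play_rows([
  [[0, 0, 0.01, 0, 0, 0, -1], [0, 0, 0.01, 0, 0, 0, -1], [0, 0, 0, 0, 0, 0, -1]],
])

```text
time_s: 13.0
eef_pos: [499.8, -297.5, 111.6]
tool_rot: [-2.06, -2.371, -0.0]
force: [-0.3, 0.0, -0.7]
gripper_width: 13.5
grasp_force: 40.0
```

play_rows([
  [[0, 0, 0.01, 0, 0, 0, -1], [0, 0, 0, 0, 0, 0, -1]],
])

```text
time_s: 13.25
eef_pos: [499.8, -297.5, 110.6]
tool_rot: [-2.06, -2.371, -0.0]
force: [-0.3, -0.4, -0.8]
gripper_width: 13.8
grasp_force: 40.0
```

play_rows([
  [[0, 0, 0.01, 0, 0, 0, -1], [0, 0, 0, 0, 0, 0, -1]],
])

```text
time_s: 13.5
eef_pos: [499.8, -297.5, 109.6]
tool_rot: [-2.06, -2.371, -0.0]
force: [0.5, -0.5, -0.4]
gripper_width: 13.7
grasp_force: 40.0
```

play_rows([
  [[0, 0, 0.005, 0, 0, 0, -1], [0, 0, 0, 0, 0, 0, -1]],
])

```text
time_s: 13.75
eef_pos: [499.8, -297.5, 109.2]
tool_rot: [-2.06, -2.371, -0.0]
force: [0.2, 0.1, -1.3]
gripper_width: 13.5
grasp_force: 40.0
```

play_rows([
  [[0, 0, 0.007, 0, 0, 0, -1], [0, 0, 0, 0, 0, 0, -1]],
])

```text
time_s: 14.0
eef_pos: [499.8, -297.5, 108.5]
tool_rot: [-2.06, -2.371, -0.0]
force: [-0.6, 0.9, -0.1]
gripper_width: 13.8
grasp_force: 40.0
```

play_rows([
  [[0, 0, 0.007, 0, 0, 0, -1], [0, 0, 0, 0, 0, 0, -1]],
])

```text
time_s: 14.25
eef_pos: [499.8, -297.5, 107.8]
tool_rot: [-2.06, -2.372, 0.0]
force: [0.2, -0.7, 0.4]
gripper_width: 13.8
grasp_force: 40.0
```

play_rows([
  [[0, 0, 0.006, 0, 0, 0, -1], [0, 0, 0, 0, 0, 0, -1]],
])

```text
time_s: 14.5
eef_pos: [499.9, -297.6, 107.3]
tool_rot: [2.06, 2.371, -0.0]
force: [-0.2, -0.5, 1.2]
gripper_width: 13.7
grasp_force: 40.0
```

play_rows([
  [[0, 0, 0.006, 0, 0, 0, -1], [0, 0, 0, 0, 0, 0, -1]],
])

```text
time_s: 14.75
eef_pos: [499.9, -297.5, 106.8]
tool_rot: [2.06, 2.371, -0.0]
force: [-0.8, 0.2, 3.1]
gripper_width: 13.7
grasp_force: 40.0
```

Contact with the slot floor at about 3 N. I back off 0.7 mm and turn clockwise.

play_rows([
  [[0, 0, -0.007, 0, 0, 0, -1], [0, 0, 0, 0, 0, 0.1, -1], [0, 0, 0, 0, 0, 0.1, -1], [0, 0, 0, 0, 0, 0.1, -1], [0, 0, 0, 0, 0, 0.1, -1], [0, 0, 0, 0, 0, 0.1, -1], [0, 0, 0, 0, 0, 0.1, -1], [0, 0, 0, 0, 0, 0.1, -1], [0, 0, 0, 0, 0, 0.1, -1], [0, 0, 0, 0, 0, 0.1, -1], [0, 0, 0, 0, 0, 0, -1]],
])

```text
time_s: 16.12
eef_pos: [499.9, -297.5, 107.3]
tool_rot: [2.753, 1.513, 0.0]
force: [0.6, 0.5, 1.4]
gripper_width: 13.5
grasp_force: 40.0
```

```bash
cat > m.py <<'E'
from h import *
import sys
yaw=.158; c=np.array([512.8,-249.5])+R.from_euler("z",yaw).as_matrix()[:2,:2]@np.array([0,24])
p=cap("wrist"); r=rectify(p["pixels"],p["W"],p["intrinsics"],c,yaw,68)
cv2.imwrite("pics/%s.png"%sys.argv[1],r[:,:,::-1])
o=ctrl.get_obs(); print(o["force"],o["ft_torque"],cyaw())
# needle: dark pixels in band below marks, above pivot; line fit u=a*v+b, plus same for centre mark
g=cv2.GaussianBlur(r.max(2),(0,0),2).astype(float); g=cv2.medianBlur(r.max(2),81).astype(float)-g
pts=[]
for v in range(150,380,3):
    row=g[v,90:530]; u=int(row.argmax()); 
    if row[u]>8: pts.append((u+90,v))
P=np.array(pts); best=None; rng=np.random.default_rng(0)
for _ in range(300):
    i,j=rng.choice(len(P),2,replace=False)
    if P[i,1]==P[j,1]: continue
    a=(P[i,0]-P[j,0])/(P[i,1]-P[j,1]); e=abs(P[:,0]-a*(P[:,1]-P[i,1])-P[i,0])<4
    if best is None or e.sum()>best.sum(): best=e
a,b=np.polyfit(P[best,1],P[best,0],1); print("needle angle",-np.arctan(a),"inliers",best.sum(),len(P),"u at v=130,400:",a*130+b,a*400+b)
# centre mark
k=[(90+int(np.argmax(g[v,280-90+90:345])),v) for v in range(55,100,3)]
k=[(280+int(g[v,280:345].argmax()),v) for v in range(55,100,3)]; print("centre mark u",np.median([q[0] for q in k]),k[0],k[-1])
E
python3 m.py m2
```

```text
[ 0.5672473  -0.77701512  1.14646425] [-0.01278885 -0.18697028  0.07062833] 1.0057380072805173
needle angle -0.2884478072478028 inliers 67 77 u at v=130,400: 204.9942710810165 285.1095221285234
centre mark u 297.0 (297, 55) (298, 97)
```

View pics/m2.png

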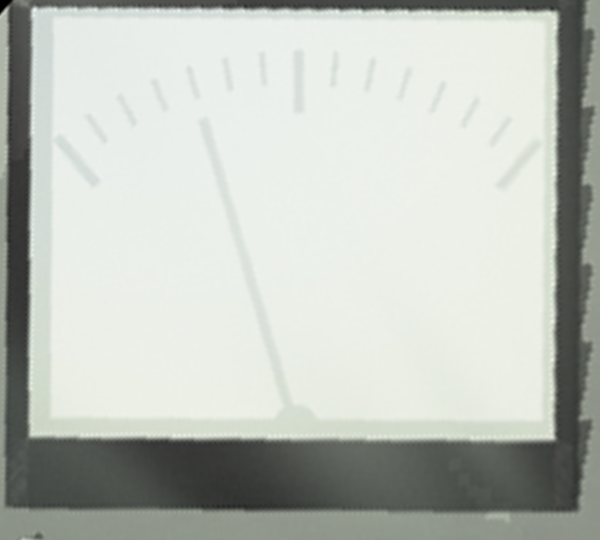

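The meter is clearly visible: the needle runs from (204,120) to (290,410) at about -0.29, and the centre mark is at x = 297. I turn on.

play_rows([
  [[0, 0, 0, 0, 0, 0.1, -1], [0, 0, 0, 0, 0, 0.1, -1], [0, 0, 0, 0, 0, 0.1, -1], [0, 0, 0, 0, 0, 0.1, -1], [0, 0, 0, 0, 0, 0.1, -1], [0, 0, 0, 0, 0, 0.08, -1], [0, 0, 0, 0, 0, 0.05, -1], [0, 0, 0, 0, 0, 0, -1], [0, 0, 0, 0, 0, 0, -1]],
])

```text
time_s: 17.3
eef_pos: [500.0, -297.5, 107.4]
tool_rot: [3.04, 0.793, 0.001]
force: [2.0, 1.2, 0.7]
gripper_width: 13.5
grasp_force: 40.0
```

```bash
python3 m.py m3
```

```text
[0.53064463 0.32648061 1.26360344] [ 0.04500943 -0.4163644   0.08866361] 0.5104253969769698
needle angle -0.05295474094449352 inliers 75 77 u at v=130,400: 284.2480939667561 298.559253663149
centre mark u 305.0 (305, 55) (305, 97)
```

play_rows([
  [[0, 0, 0, 0, 0, 0.07, -1], [0, 0, 0, 0, 0, 0.055, -1], [0, 0, 0, 0, 0, 0, -1], [0, 0, 0, 0, 0, 0, -1]],
])

```text
time_s: 17.85
eef_pos: [499.9, -297.5, 107.4]
tool_rot: [3.075, 0.643, 0.0]
force: [1.0, -0.2, 1.5]
gripper_width: 13.5
grasp_force: 40.0
```

```bash
python3 m.py m4
```

```text
[ 2.37304702 -0.57162073  0.9962382 ] [-0.00798116 -0.48373383  0.04577326] 0.41198654830133474
needle angle -0.00397226349673415 inliers 75 77 u at v=130,400: 300.2043704018141 301.2768871869752
centre mark u 308.0 (308, 55) (307, 97)
```

View pics/m4.png

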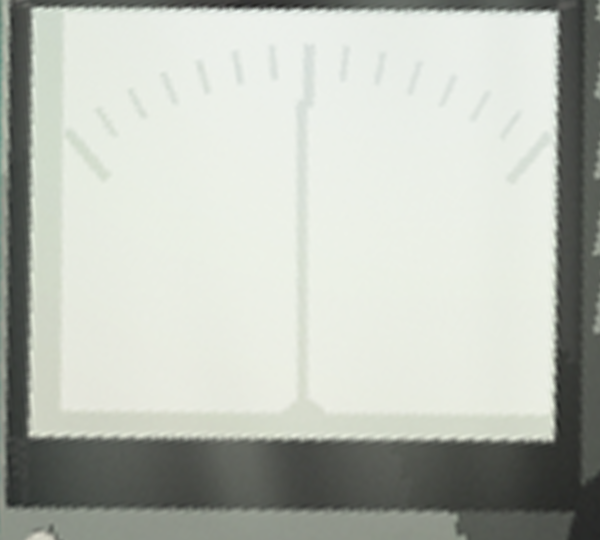

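The needle is nearly vertical beside the centre mark, offset only by viewing parallax (angle about -0.009). I give it a hair more, unload the blade and lift off.

play_rows([
  [[0, 0, 0, 0, 0, 0.02, -1], [0, 0, 0, 0, 0, 0, -1], [0, 0, -0.007, 0, 0, 0, -1], [0, 0, 0, 0, 0, -0.1, -1], [0, 0, 0, 0, 0, -0.1, -1], [0, 0, 0, 0, 0, -0.1, -1], [0, 0, -0.02, 0, 0, 0, -1], [0, 0, -0.03, 0, 0, 0, -1], [0, 0, -0.1, 0, 0, 0, -1], [0, 0, -0.1, 0, 0, 0, -1], [0, 0, -0.1, 0, 0, 0, -1], [0, 0, -0.1, 0, 0, 0, -1], [0, 0, 0, 0, 0, 0, -1]],
])

```text
time_s: 19.52
eef_pos: [500.1, -297.7, 154.0]
tool_rot: [2.985, 0.974, 0.001]
force: [0.1, -0.1, -0.3]
gripper_width: 13.6
grasp_force: 40.0
```

```bash
python3 m.py m5
python3 - <<'E'
from h import *
print(plan([533.0,191.5,175],-.236),cyaw())
E
```

```text
[-0.99534073  0.96332865 -0.96306408] [-0.05727692  0.00460306 -0.03199162] 0.6309883532873923
needle angle -4.4826967907271345e-06 inliers 66 77 u at v=130,400: 297.2569033530571 297.2581136811906
centre mark u 301.0 (302, 55) (302, 97)
(array([ 3.1527, -3.753 , -0.2189]), array([ 4.0000e-04, -3.0000e-04,  1.1039e+00])) 0.6309883532873923
```

The needle reads 0.00 after lift-off. Now back to the stand.

play_rows([
  [[0.13, -0.17, -0.1, 0, 0, 0, -1], [0.302, -0.358, -0.12, 0, 0, 0, -1], [0.34, -0.403, 0, 0, 0, 0, -1], [0.34, -0.403, 0, 0, 0, 0, -1], [0.34, -0.403, 0, 0, 0, 0, -1], [0.34, -0.403, 0, 0, 0, 0, -1], [0.34, -0.403, 0, 0, 0, 0, -1], [0.34, -0.403, 0, 0, 0, 0, -1], [0.34, -0.403, 0, 0, 0, 0, -1], [0.34, -0.404, 0, 0, 0, 0, -1], [0, 0, 0, 0, 0, 0.184, -1], [0, 0, 0, 0, 0, 0.184, -1], [0, 0, 0, 0, 0, 0.184, -1], [0, 0, 0, 0, 0, 0.184, -1], [0, 0, 0, 0, 0, 0.184, -1], [0, 0, 0, 0, 0, 0.184, -1], [0, 0, 0, 0, 0, 0, -1], [0, 0, 0, 0, 0, 0, -1]],
])

```text
time_s: 21.82
eef_pos: [532.5, 191.9, 175.2]
tool_rot: [-3.12, 0.365, 0.0]
force: [-0.7, -0.0, 0.2]
gripper_width: 13.9
grasp_force: 40.0
```

Run:
```python
from h import *
for i in range(3):
    p=cap("wrist"); print(toolT()[:3,3].round(2), plan([533.0,191.5,90],-.236))
d=np.load("w3.npz"); a=d["px"][160:310,210:310]; b=p["pixels"][160:310,210:310]
cv2.imwrite("pics/cmp.png",cv2.resize(np.hstack([a,b])[:,:,::-1],None,fx=4,fy=4,interpolation=cv2.INTER_CUBIC))
```

```text
[532.59 191.81 175.16] (array([0.0048, 0.0021, 0.8516]), array([-0.0001,  0.0001,  0.0031]))
[532.7  191.73 175.12] (array([0.0035, 0.0016, 0.8512]), array([-0.0001, -0.    ,  0.0025]))
[532.75 191.63 175.09] (array([2.700e-03, 7.000e-04, 8.509e-01]), array([-0.    ,  0.    ,  0.0018]))
```

View pics/cmp.png

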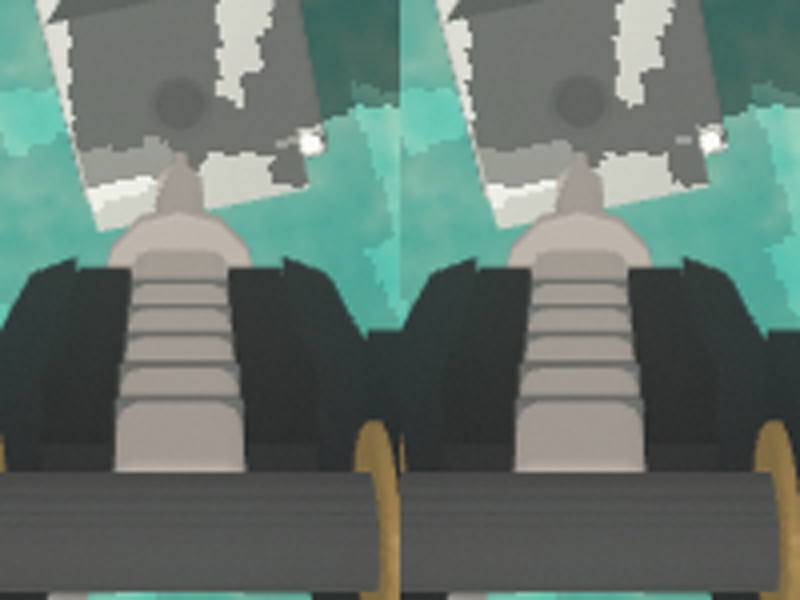

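The two views, after lifting out (left) and now (right), are nearly identical: the hole is at (180,103) and the tip at (180,153) in both. I descend into the hole.

play_rows([
  [[0.002, 0, 0.2, 0, 0, 0, -1], [0, 0, 0.2, 0, 0, 0, -1], [0, 0, 0.05, 0, 0, 0, -1], [0, 0, 0.03, 0, 0, 0, -1], [0, 0, 0.03, 0, 0, 0, -1], [0, 0, 0.03, 0, 0, 0, -1], [0, 0, 0.03, 0, 0, 0, -1], [0, 0, 0, 0, 0, 0, -1]],
])

```text
time_s: 22.98
eef_pos: [533.0, 191.4, 117.9]
tool_rot: [3.12, -0.37, -0.001]
force: [-0.4, 0.2, 0.2]
gripper_width: 13.8
grasp_force: 40.0
```

Inside the hole with no force. On down to home.

play_rows([
  [[0, 0, 0.08, 0, 0, 0, -1], [0, 0, 0.1, 0, 0, 0, -1], [0, 0, 0.1, 0, 0, 0, -1], [0, 0, 0.08, 0, 0, 0, -1], [0, 0, 0.04, 0, 0, 0, -1], [0, 0, 0.01, 0, 0, 0, -1], [0, 0, 0.01, 0, 0, 0, -1], [0, 0, 0, 0, 0, 0, -1]],
])

```text
time_s: 23.98
eef_pos: [533.2, 191.5, 76.2]
tool_rot: [-3.12, 0.37, -0.001]
force: [-0.6, 0.4, -0.8]
gripper_width: 13.8
grasp_force: 40.0
```

play_rows([
  [[0, 0, 0.01, 0, 0, 0, -1], [0, 0, 0.005, 0, 0, 0, -1], [0, 0, 0, 0, 0, 0, -1]],
])

```text
time_s: 24.35
eef_pos: [533.1, 191.4, 74.7]
tool_rot: [-3.12, 0.37, -0.0]
force: [-0.0, -0.3, 2.3]
gripper_width: 13.7
grasp_force: 40.0
```

play_rows([
  [[0, 0, 0.006, 0, 0, 0, -1], [0, 0, 0, 0, 0, 0, -1]],
])

```text
time_s: 24.6
eef_pos: [533.2, 191.4, 74.7]
tool_rot: [-3.12, 0.37, -0.001]
force: [-3.0, -0.6, 8.1]
gripper_width: 13.7
grasp_force: 40.0
```

Seated with an 8 N push. I release, retreat upward and check.

play_rows([
  [[0, 0, -0.005, 0, 0, 0, -0.6], [0, 0, 0, 0, 0, 0, -0.2], [0, 0, 0, 0, 0, 0, 0.3], [0, 0, 0, 0, 0, 0, 0.8], [0, 0, 0, 0, 0, 0, 1], [0, 0, 0, 0, 0, 0, 1], [0, 0, -0.2, 0, 0, 0, 1], [0, 0, -0.3, 0, 0, 0, 1], [0, 0, -0.3, 0, 0, 0, 1], [0, 0, -0.4, 0, 0, 0, 1], [0, 0, 0, 0, 0, 0, 1], [0, 0, 0, 0, 0, 0, 1]],
])

```text
time_s: 26.1
eef_pos: [532.7, 191.4, 193.6]
tool_rot: [3.119, -0.37, -0.002]
force: [-0.4, 0.1, -0.0]
gripper_width: 88.2
grasp_force: 0.0
```

Run:
```python
from h import *
p=cap("wrist"); X=cloud(p).reshape(-1,3); s=(abs(X[:,0]-534)<40)&(abs(X[:,1]-191)<40)
for lo,hi in [(117,135),(53,60)]:
    Z=X[s&(X[:,2]>lo)&(X[:,2]<hi)]; print(lo,len(Z),np.median(Z[:,2]),cv2.minAreaRect(Z[:,:2].astype(np.float32)))
print(toolT()[:3,3],ctrl.get_obs()["gripper_width"])
```

```text
117 269 120.58679435712824 ((533.37255859375, 190.49539184570312), (13.248457908630371, 13.139745712280273), 76.74622344970703)
53 2047 56.89110624496004 ((532.73876953125, 190.46817016601562), (54.03703689575195, 54.423824310302734), 88.73607635498047)
[532.59325354 191.33267096 193.19226721] 88.1759622324958
```

The handle top is back at its original height (120.5 mm measured before, 120.6 mm now) and the tool stands upright.

```bash
python3 -c "
from cell import workorder; print(workorder.hand_in())"
```

```text
the job is handed in; nothing more can be done
None
```

The job is handed in: I turned the slug clockwise until the needle read 0.00 at the centre mark, measured just after lifting the tool off, and the tool is back upright and fully down in its stand, after about 26 s with no more than about 3 N measured on the amplifier.

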